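# Build up the heating block on the hotplate

### The job

Build up the heating block on the hotplate, one part at a time from the bottom: stand the widest aluminium cup in the middle of the round plate, nest the middle cup in it, then the narrow sleeve in that, and last stand the capped vial in the sleeve. Each part must be fully down and upright before the next one follows, and all must be let go at the end. Leave the beaker, the jar and the crucible standing where they are.

Things in the scene. Friction and masses are not known exactly. Their poses are not given: they have to be found in the camera images.
- hotplate: Fixed slim hotplate: grey housing 150 mm wide, 200 mm deep, top at 51 mm, two black knobs on its front; on it a round white ceramic plate 128 mm across, its upper face 65 mm above the bench. Origin: on the bench under the plate's centre, z up; housing from -120 (knobs) to +80 mm in its x. Left or right of the loose things; a white digital balance with square steel pan is on the other side.
- carrier: The widest of three dull grey aluminium cups of the heating block, open at the top: 66 mm outside diameter, 40 mm high; bore 52 mm across and 32 mm deep (its floor is 8 mm above the underside, wall 7 mm). 185 g. Loose, stands upright on the bench at the start; round, so its yaw means nothing. Origin: centre of its underside, z up.
- insert: The middle aluminium cup, open at the top: 46 mm outside diameter, 62 mm high; bore 34 mm across and 34 mm deep (its floor is 28 mm above the underside, wall 6 mm). About 195 g. In the carrier it has 3 mm play all round and stands 30 mm proud of it. Loose, stands upright on the bench at the start; round, so its yaw means nothing. Origin: centre of its underside, z up.
- sleeve: The narrowest aluminium cup, a slender sleeve open at the top: 28 mm outside diameter, 64 mm high; bore 22 mm across and 32 mm deep (its floor is 32 mm above the underside, wall 3 mm). 75 g. In the insert it has 3 mm play all round and stands 30 mm proud of it. Loose, stands upright on the bench at the start; round, so its yaw means nothing. Origin: centre of its underside, z up.
- vial: Slim amber glass vial with a black screw cap: 16 mm diameter (cap the same), 62 mm high with the cap, which is the top 16 mm. About 25 g. In the sleeve it has 3 mm play all round and stands 30 mm proud of it. Loose, stands upright on the bench at the start; round, so its yaw means nothing. Origin: centre of its underside, z up.
- beaker: Bystander: small clear glass beaker, 44 mm across, 55 mm high, loose, upright on the bench among the parts. Origin: centre of its underside, z up.
- jar: Bystander: small white plastic jar with a white lid and a paper label, 44 mm across, 48 mm high, loose, upright on the bench among the parts. Origin: centre of its underside, z up.
- crucible: Bystander: white porcelain crucible, 42 mm across at the rim and 24 mm at the foot, 34 mm high, open, loose, upright on the bench among the parts. Origin: centre of its underside, z up.

How it is judged:
On the way, in this order (a step that is already met when the one before it is completed fails the run):
1. the wide carrier stands on the round plate of the hotplate, released (horizontal distance between carrier and hotplate below 0.015 m and z of carrier in the frame of hotplate between 0.061 and 0.069 m and angle between carrier's own z axis and vertical below 0.08 rad and contact force between carrier and the fingers below 0.1 N), for 0.2 s.
2. the insert is fully down in the carrier, released (horizontal distance between insert and carrier below 0.006 m and z of insert in the frame of carrier between 0.004 and 0.012 m and angle between insert's own z axis and vertical below 0.08 rad and contact force between insert and the fingers below 0.1 N), for 0.2 s.
3. the sleeve is fully down in the insert, released (horizontal distance between sleeve and insert below 0.006 m and z of sleeve in the frame of insert between 0.024 and 0.032 m and angle between sleeve's own z axis and vertical below 0.08 rad and contact force between sleeve and the fingers below 0.1 N), for 0.2 s.
4. the vial stands on the floor of the sleeve, released (horizontal distance between vial and sleeve below 0.006 m and z of vial in the frame of sleeve between 0.028 and 0.036 m and angle between vial's own z axis and vertical below 0.08 rad and contact force between vial and the fingers below 0.1 N), for 0.2 s.
At the end, for the whole second after the job is handed in: Released and at rest: carrier on the round plate within 15 mm of its centre; insert on the carrier's floor, sleeve on the insert's, vial on the sleeve's, each within 4 mm of full depth and 6 mm of the holding part's axis; all within 0.08 rad of upright (all of step 1 and all of step 2 and all of step 3 and all of step 4 and linear speed of each of carrier, insert, sleeve, vial below 0.02 m/s); the robot touches nothing.
It fails at once if the beaker is shifted by more than 30 mm or tipped (distance of beaker from where it was at the start of the episode above 0.03 m or angle between beaker's own z axis and vertical above 0.4 rad).
It fails at once if the jar is shifted by more than 30 mm or tipped (distance of jar from where it was at the start of the episode above 0.03 m or angle between jar's own z axis and vertical above 0.4 rad).
It fails at once if the crucible is shifted by more than 30 mm or tipped (distance of crucible from where it was at the start of the episode above 0.03 m or angle between crucible's own z axis and vertical above 0.4 rad).
It also fails if it takes over 128 s, if anything falls off the work surface, if the arm or the gripper's body presses on something with over 40 N, if the wrist force passes 120 N, or if a joint passes its speed limit or range.

### The arm

A 6-joint arm with a two-finger parallel gripper is mounted at the origin on the work surface. World frame = base frame: x ahead of the robot, y to its left, z up, the work surface at z = 0. Lengths are in m, angles in rad, forces in N, time in s.
With the tool pointing down it reaches from about 0.3 to 0.775 m from the base axis. Payload 14.6 kg.
Tool frame: the origin (TCP) lies on the centre line of the jaws, within the pads' length; the fingertips stand 17 mm ahead of it and the grasp point (between the pads) lies 2 mm behind it; z points along the fingers, x is the direction in which the jaws open and shut, and the axes are right-handed (so a half turn about z gives the same grasp; the last joint's range is limited). The gripper opens to 94 mm and grips with 3 to 60 N. Pads are 16 mm wide; open, the fingers measure 119 mm over their backs; the gripper's body (75 mm by 177 mm) begins 78 mm behind the grasp point.
Start: joints at [1.061, 0.3, 1.521, -0, 1.321, -0.067], TCP at [0.236, 0.497, 0.222] pointing down, gripper open.
Joint ranges: [-3.03, 3.03], [-0.79, 2.21], [0.23, 2.52], [-1.04, 4.18], [0, 3.07], [-2.55, 2.55]. Speed limits (rad/s): [2.22, 2.22, 2.57, 3.14, 3.14, 3.14].

### API

Orientations are given as [roll, pitch, yaw] about the fixed x, y, z axes, in that order (R = Rz(yaw) Ry(pitch) Rx(roll)).
In Python, from station import ctrl gives the robot as it stands. The module is installed in compiled form; this text tells all that it offers.
- The arm moves only by the tool drive_tool, never from a script. Its argument "increments" is a list of rows, each a list of 3 entries, a list of its own where there are three numbers: the turn, a rotation vector about the tool's x, y, z in degrees, then the shift along the tool's x, y, z in mm, then the opening, from 0 (shut) to 1 (fully open). In form: [[[ax, ay, az], [dx, dy, dz], hand], ...]. A call has 1 to 20 rows; each row shifts and turns the commanded pose from where the row before left it, along the tool's axes as they then stand; what a row does not reach is not made up. A row lasts 1/8 s, in which the tool goes at most 62.5 mm and 10.7 degrees, less where a joint would pass 70% of its speed; a pose out of reach is approached as far as the arm can. A call with a gripper value outside its range is refused whole. The fingers move at their own pace and stop on an object; "squeeze" is the grip in N (left out, the last holds). Time passes only in rows, so rows that do not move let the fingers close. It gives the time, the measured TCP pose, the force and the opening at its end, in the units of the state.
- ctrl.get_obs(): the state, without advancing time (a new reading comes with each control period).
- ctrl.camera(name): name is "side" or "top" or "wrist"; returns the picture (400x640x3 uint8, red, green, blue); there is no depth.
- ctrl.calibration(name): a dict with "fx", "fy", "cx", "cy" (pixels), "rvec" (rotation vector, rad) and "tvec" (3), from world to camera coordinates, as OpenCV has them. Camera axes: x right, y down, z forward; pixel columns grow to the right and rows downward; lengths in m; the calibration is good to about 2 mm. A picture is of the moment at which its call begins: read the wrist's pose just before it. calibration takes no time and is no camera call; for the wrist camera it gives the pose at the moment of the call.
- ctrl.hand_in(): hands the job in, once; it reports no verdict.
The state is a dict: "time_s": time; "qpos": joint angles; "joint_vel": joint speeds; "tau": joint torques, N m; "ee_pos": TCP position; "eef_rot": TCP orientation; "force": force on the tool from outside, world axes, zero at the start; "moment": the same for the moment, N m; "grip_width": finger opening in m.
Only numpy, scipy, OpenCV 4.12 (cv2) and the standard library are available. Lean on these libraries where they do the work, as an engineer would, in place of code of your own. Each camera call takes 0.05 s, during which the arm holds its last target.

## Working session

There is one attempt and no reset: what is moved stays moved. The work goes in short steps, Python scripts to look and compute and a tool call to move; the robot and the scene stay as the last step left them, time stands still between calls to the robot, and variables do not carry over. Pictures are saved under pics/ and viewed, and the job is handed in when it is done.

Besides the shell and the picture viewer there is one more tool, called after "Call:" as name(argument=value, ...) on one line, values as JSON. drive_tool: Moves the arm, as the interface text tells. Its arguments: {"type":"object","properties":{"increments":{"type":"array"},"squeeze":{"type":"number"}},"required":["increments"]}

```bash
mkdir -p pics
cat > h.py <<'E'
import numpy as np, cv2
from station import ctrl
from scipy.spatial.transform import Rotation as R
def cal(n):
    c=ctrl.calibration(n); K=np.array([[c['fx'],0,c['cx']],[0,c['fy'],c['cy']],[0,0,1.]]);
    return K,np.array(c['rvec'],float).ravel(),np.array(c['tvec'],float).ravel()
def snap(n,name):
    c=cal(n); im=ctrl.camera(n); cv2.imwrite(f'pics/{name}.png',im[:,:,::-1]); return im,c
def ray(c,u,v,z):
    K,r,t=c; Rm=cv2.Rodrigues(r)[0]; o=-Rm.T@t; d=Rm.T@np.linalg.solve(K,[u,v,1.]); return o+d*(z-o[2])/d[2]
def proj(c,P):
    return cv2.projectPoints(np.array(P,float).reshape(-1,1,3),c[1],c[2],c[0],None)[0].reshape(-1,2)
E
python3 - <<'E'
from h import *
for n in('top','side','wrist'):
    im,c=snap(n,n+'0'); print(n,c, -cv2.Rodrigues(c[1])[0].T@c[2])
o=ctrl.get_obs(); print(o)
E
```

```text
top (array([[416.22753532,   0.        , 316.6145516 ],
       [  0.        , 416.22753532, 201.95295738],
       [  0.        ,   0.        ,   1.        ]]), array([ 2.1264455 , -2.15171951,  0.11751814]), array([0.01739678, 0.56035625, 0.99080138])) [ 0.42129524 -0.01494801  1.05748571]
side (array([[466.08038441,   0.        , 314.51137566],
       [  0.        , 466.08038441, 204.7597917 ],
       [  0.        ,   0.        ,   1.        ]]), array([ 2.27685345, -0.07464515,  0.02943648]), array([-0.56060389,  0.03680838,  0.91389365])) [ 0.51885675 -0.70543157  0.61966697]
wrist (array([[316.0318764 ,   0.        , 322.21434227],
       [  0.        , 316.0318764 , 203.13845062],
       [  0.        ,   0.        ,   1.        ]]), array([-2.44186788, -1.54368567, -0.22210747]), array([-0.54858345, -0.02990115,  0.39205638])) [0.16091008 0.53154321 0.38355683]
{'time_s': 0.15, 'qpos': array([ 1.06141169e+00,  3.00320562e-01,  1.52141984e+00, -1.63033771e-05,
        1.32065876e+00, -6.66418916e-02]), 'joint_vel': array([-1.07829461e-03, -1.56805836e-04, -2.00739048e-03, -7.97918071e-05,
       -9.87484015e-04,  9.49220381e-04]), 'tau': array([ 1.26287974e-03, -5.31953681e+01, -3.52821636e+01,  7.08696339e-02,
        2.34951678e-02, -6.43504023e-06]), 'ee_pos': array([0.23557545, 0.49680883, 0.2220371 ]), 'eef_rot': array([-3.14155470e+00,  8.05773354e-04,  1.12805764e+00]), 'force': array([-0.01199273,  0.04540702, -0.09423425]), 'moment': array([0.0354091 , 0.03223207, 0.06087943]), 'grip_width': 0.09404190181510154}
```

View pics/top0.png

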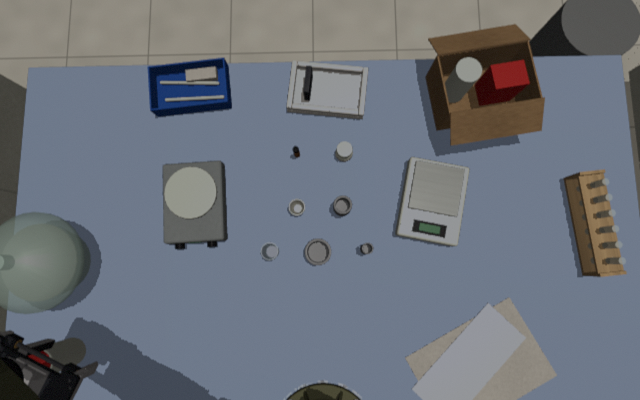

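View pics/side0.png

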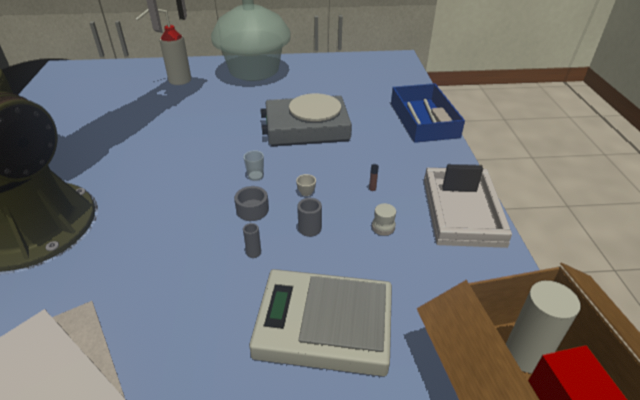

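View pics/wrist0.png

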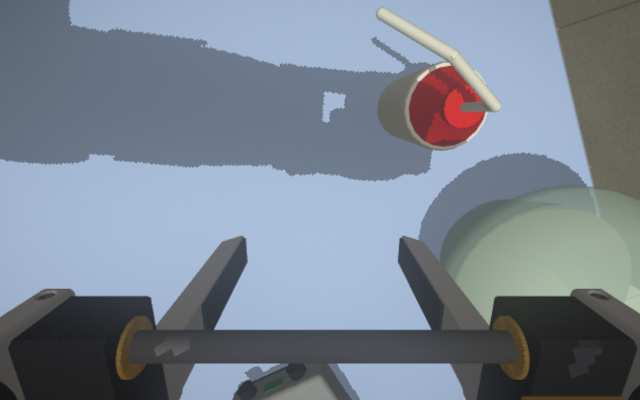

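The top view shows the carrier at about (318,252), insert (342,206), sleeve (366,249), vial (296,152), beaker (271,252), crucible (297,208), jar (344,151) and plate (190,193). Next I'll zoom in and measure.

Run:
```python
from h import *
im=cv2.imread('pics/top0.png'); cv2.imwrite('pics/topz.png',cv2.resize(im[130:280,150:390],None,fx=3.3,fy=3.3,interpolation=cv2.INTER_CUBIC))
c=cal('top')
hsv=cv2.cvtColor(im,cv2.COLOR_BGR2HSV)
m=(hsv[...,1]<70).astype(np.uint8)*255
m|=(hsv[...,2]<60).astype(np.uint8)*255
m[:130]=0;m[280:]=0;m[:,:150]=0;m[:,385:]=0
cv2.imwrite('pics/mask.png',m)
cs,_=cv2.findContours(m,0,2)
for k in cs:
    a=cv2.contourArea(k)
    if a>15: print(a,cv2.boundingRect(k),cv2.minEnclosingCircle(k))
```

```text
34866.0 (150, 130, 235, 150) ((267.0, 204.5), 138.7057342529297)
```

View pics/topz.png

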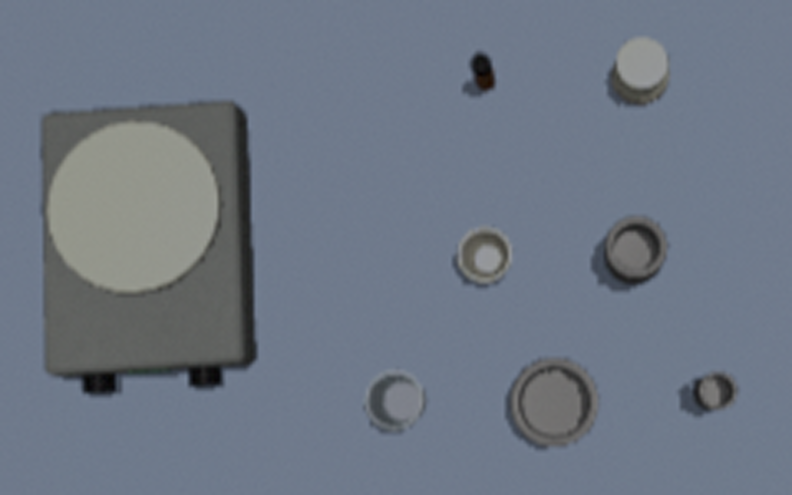

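View pics/mask.png

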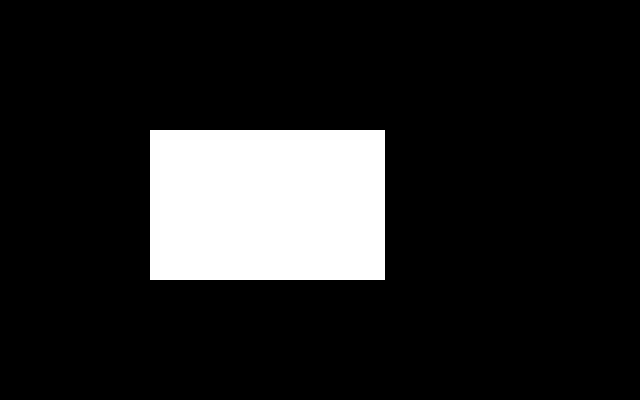

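Run:
```python
from h import *
im=cv2.imread('pics/top0.png').astype(int); c=cal('top')
d=im[...,0]-im[...,2]
Z=lambda x,y:(150+(x+.5)/3.3-.5,130+(y+.5)/3.3-.5)
P=dict(plate=(133,207,.065),carrier=(554,401,.04),insert=(636,247,.062),sleeve=(715,391,.064),vial=(481,62,.062),crucible=(484,256,.034),beaker=(395,400,.055),jar=(641,63,.048))
for n,(x,y,z) in P.items(): u,v=Z(x,y);print(n,ray(c,u,v,z).round(4),'1px',(ray(c,u+1,v,z)-ray(c,u,v,z)).round(4))
m=(d<14).astype(np.uint8)*255; m[:130]=0;m[280:]=0;m[:,:150]=0;m[:,385:]=0
for k in cv2.findContours(m,0,1)[0]:
    if cv2.contourArea(k)>15: print(cv2.contourArea(k),cv2.boundingRect(k))
cv2.imwrite('pics/mask1.png',cv2.resize(m[130:280,150:390],None,fx=3.3,fy=3.3,interpolation=0))
# hotplate sides
for uv in [(46,110),(237,101),(50,370),(252,362)]: print(ray(c,*Z(*uv),.051).round(4))
```

```text
plate [0.5846 0.3184 0.065 ] 1px [-0.     -0.0025  0.    ]
carrier [0.4396 0.0097 0.04  ] 1px [-0.     -0.0024  0.    ]
insert [ 0.5502 -0.0518  0.062 ] 1px [-0.     -0.0024  0.    ]
sleeve [ 0.4451 -0.1064  0.064 ] 1px [-0.     -0.0024  0.    ]
vial [0.6909 0.061  0.062 ] 1px [-0.     -0.0025  0.    ]
crucible [0.5486 0.0614 0.034 ] 1px [-0.     -0.0025  0.    ]
beaker [0.4413 0.125  0.055 ] 1px [-0.     -0.0024  0.    ]
jar [ 0.6918 -0.0587  0.048 ] 1px [-0.     -0.0025  0.    ]
103.5 (360, 243, 13, 11)
200.5 (261, 243, 18, 17)
526.5 (304, 239, 27, 26)
204.5 (288, 199, 17, 17)
279.5 (333, 196, 19, 20)
4990.0 (163, 161, 65, 88)
44.5 (293, 147, 7, 11)
264.5 (335, 141, 18, 21)
[0.6622 0.3918 0.051 ]
[0.6668 0.2464 0.051 ]
[0.466 0.381 0.051]
[0.4702 0.2312 0.051 ]
```

View pics/mask1.png

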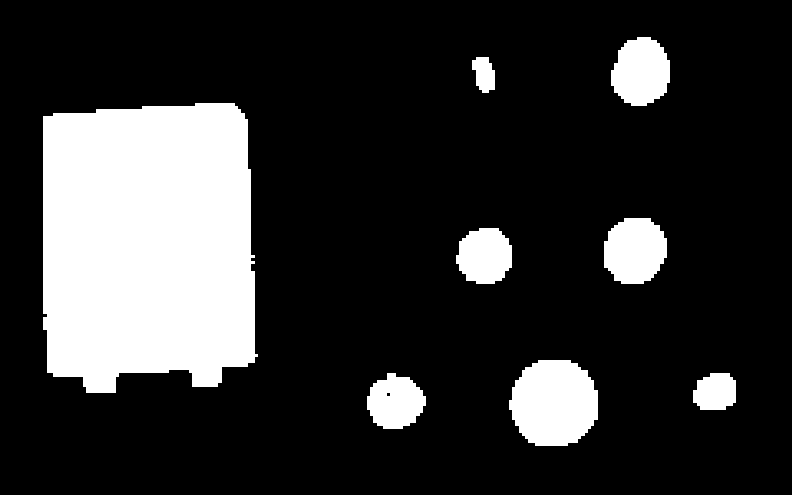

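Call:
drive_tool(increments=[[[0,0,-9],[0,0,0],1],[[0,0,-9],[0,0,0],1],[[0,0,-7.4],[0,0,0],1],[[0,0,0],[-40,16.5,0],1],[[0,0,0],[-45,19,0],1],[[0,0,0],[-45,19,0],1],[[0,0,0],[-45,19,0],1],[[0,0,0],[-45,19,0],1],[[0,0,0],[-45,19,0],1],[[0,0,0],[-45,19,0],1],[[0,0,0],[-45,19,0],1],[[0,0,0],[-45,19,0],1],[[0,0,0],[-45,19,0],1],[[0,0,0],[-42,16,0],1],[[0,0,0],[0,0,0],1]], squeeze=15)

```text
time_s: 2.02
ee_pos: [0.4398, 0.0081, 0.2221]
eef_rot: [-3.141, 0.0, 1.568]
force: [-0.2, 0.3, -0.6]
grip_width: 0.0938
```

Run:
```python
from h import *
im,c=snap('wrist','w1')
print(proj(c,[[.4396,.0097,.04],[.5502,-.0518,.062],[.4451,-.1064,.064]]))
```

```text
[[324.79646651 186.68871441]
 [271.57551825 284.99648809]
 [214.3777827  197.49987838]]
```

View pics/w1.png

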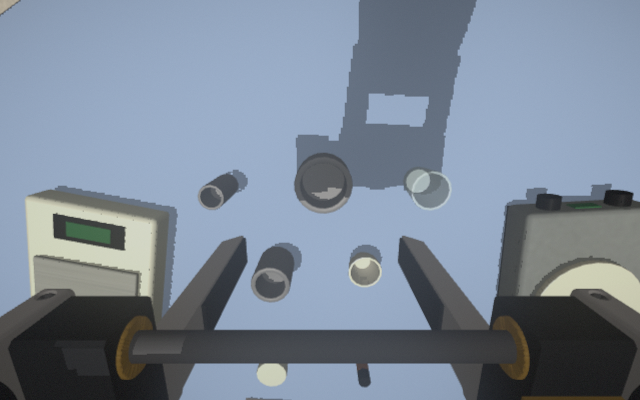

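Run:
```python
from h import *
c=cal('wrist'); im=cv2.imread('pics/w1.png')
for n,u,v,z in [('carrier',323.5,183,.04),('insert',271,284,.062),('sleeve',212,197.5,.064),('crucible',365,272,.034),('beaker',431,189.5,.055)]: print(n,ray(c,u,v,z).round(4))
cv2.imwrite('pics/w1z.png',cv2.resize(im[140:310,190:460],None,fx=2.9,fy=2.9,interpolation=2))
```

```text
carrier [0.4349 0.0096 0.04  ]
insert [ 0.5485 -0.0509  0.062 ]
sleeve [ 0.4448 -0.1075  0.064 ]
crucible [0.5488 0.0607 0.034 ]
beaker [0.4389 0.1247 0.055 ]
```

View pics/w1z.png

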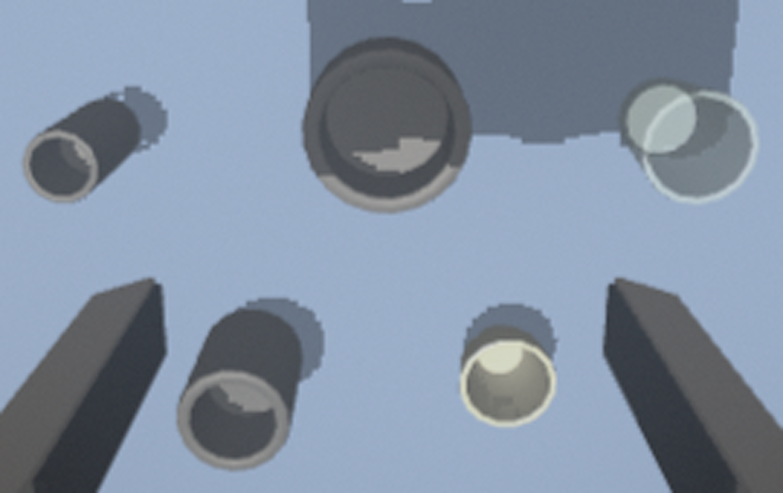

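Call:
drive_tool(increments=[[[0,0,0],[1.6,-1.8,45],1],[[0,0,0],[0,0,50],1],[[0,0,0],[0,0,50],1],[[0,0,0],[0,0,35],1],[[0,0,0],[0,0,14],1],[[0,0,0],[0,0,0],0.55],[[0,0,0],[0,0,0],0.55],[[0,0,0],[0,0,0],0.55],[[0,0,0],[0,0,0],0.55]], squeeze=15)

```text
time_s: 3.2
ee_pos: [0.4383, 0.0116, 0.0295]
eef_rot: [3.139, 0.0, 1.571]
force: [-1.8, -0.1, 8.5]
grip_width: 0.066
```

Call:
drive_tool(increments=[[[0,0,0],[0,0,0],1],[[0,0,0],[0,0,0],1],[[0,0,0],[0,0,0],1]])

```text
time_s: 3.58
ee_pos: [0.4376, 0.0117, 0.0285]
eef_rot: [-3.142, -0.0, 1.571]
force: [-1.1, 0.7, 0.5]
grip_width: 0.0923
```

Run:
```python
from h import *
o=ctrl.get_obs(); print(o['force'],o['ee_pos'],o['grip_width'])
im,c=snap('side','s1')
cv2.imwrite('pics/s1z.png',cv2.resize(im[100:300,180:420,::-1],None,fx=3,fy=3))
```

```text
[-1.05185491  0.65278382  0.48646781] [0.43757667 0.01166174 0.02845695] 0.09227884220091485
```

View pics/s1z.png

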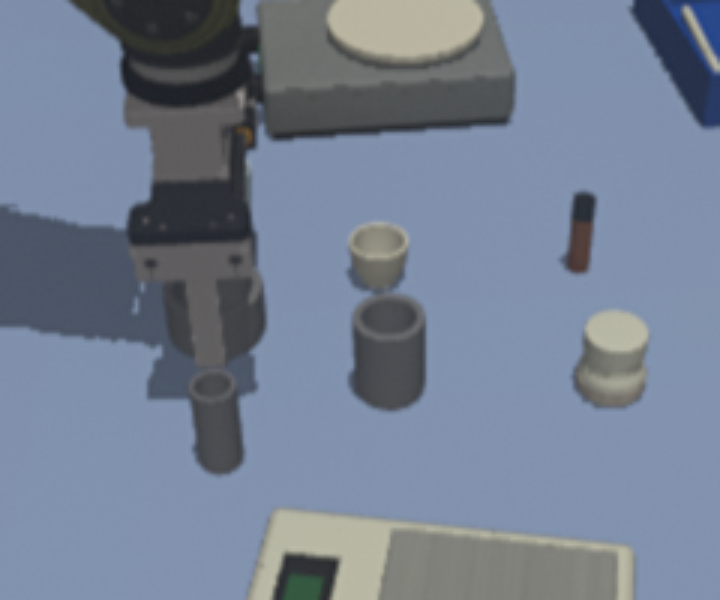

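The carrier stands upright between the open fingers, and the 8.5 N was a transient that has gone. I'll turn 90°, regrip to centre it the other way, and lift.

Call:
drive_tool(increments=[[[0,0,10],[0,0,0],1],[[0,0,10],[0,0,0],1],[[0,0,10],[0,0,0],1],[[0,0,10],[0,0,0],1],[[0,0,10],[0,0,0],1],[[0,0,10],[0,0,0],1],[[0,0,10],[0,0,0],1],[[0,0,10],[0,0,0],1],[[0,0,10],[0,0,0],1],[[0,0,0],[0,0,0],0.55],[[0,0,0],[0,0,0],0.55],[[0,0,0],[0,0,0],0.55],[[0,0,0],[0,0,0],0.55],[[0,0,0],[0,0,0],0.55],[[0,0,0],[0,0,-20],0.5],[[0,0,0],[0,0,-40],0.5],[[0,0,0],[0,0,-40],0.5],[[0,0,0],[0,0,-40],0.5],[[0,0,0],[0,0,-20],0.5]], squeeze=25)

```text
time_s: 6.0
ee_pos: [0.4379, 0.0116, 0.1904]
eef_rot: [3.141, -0.002, 0.001]
force: [-0.1, 0.7, -1.6]
grip_width: 0.0656
```

Call:
drive_tool(increments=[[[0,0,0],[10,-21,0],0.5],[[0,0,0],[18,-38,0],0.5],[[0,0,0],[20,-42,0],0.5],[[0,0,0],[20,-42,0],0.5],[[0,0,0],[20,-42,0],0.5],[[0,0,0],[20,-42,0],0.5],[[0,0,0],[18,-38,0],0.5],[[0,0,0],[13.7,-27,0],0.5],[[0,0,0],[7,-15,0],0.5],[[0,0,0],[0,0,20],0.5],[[0,0,0],[0,0,40],0.5],[[0,0,0],[0,0,24],0.5],[[0,0,0],[0,0,6],0.5],[[0,0,0],[0,0,0],0.5],[[0,0,0],[0,0,0],0.5]])

```text
time_s: 7.88
ee_pos: [0.5846, 0.3189, 0.0998]
eef_rot: [-3.141, -0.002, 0.001]
force: [-0.6, -0.1, -1.3]
grip_width: 0.0658
```

Run:
```python
from h import *
im,c=snap('side','s2')
cv2.imwrite('pics/s2z.png',cv2.resize(im[40:240,180:420,::-1],None,fx=3,fy=3))
im,c=snap('wrist','w2'); print(proj(c,[[.5846,.3184,.065]]))
```

```text
[[321.82497073 238.02200856]]
```

View pics/s2z.png

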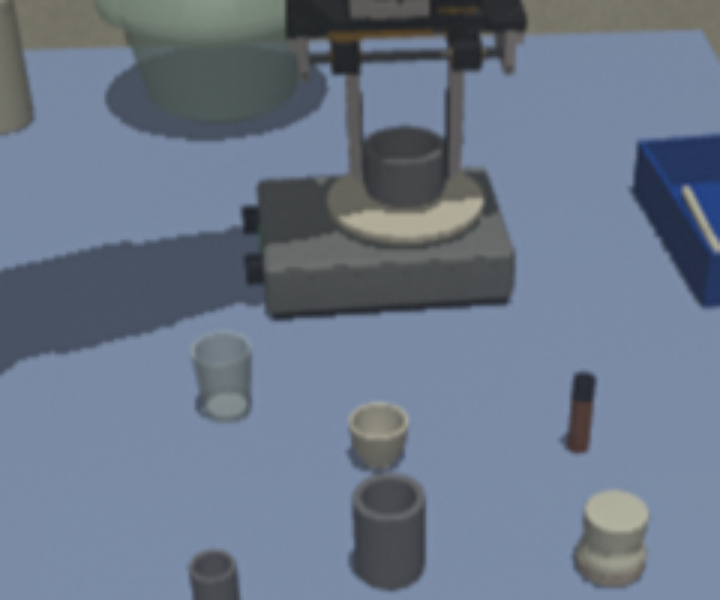

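View pics/w2.png

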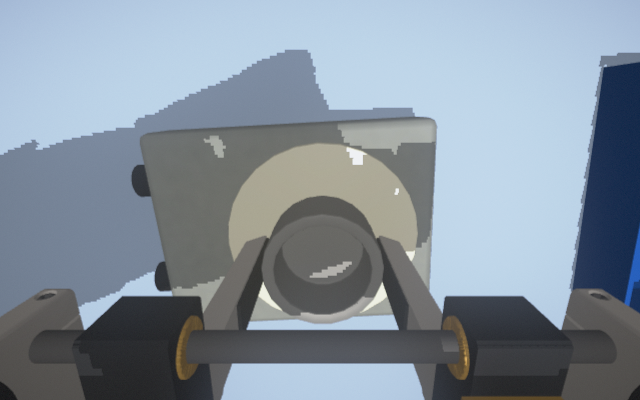

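The carrier is centred over the plate (plate centre at about u=323, against 321.8 predicted) and about 6 mm above it, so I'll set it down.

Call:
drive_tool(increments=[[[0,0,0],[0,0,3.5],0.5],[[0,0,0],[0,0,1.7],0.5],[[0,0,0],[0,0,1],0.5],[[0,0,0],[0,0,0.5],0.5],[[0,0,0],[0,0,0],0.5]])

```text
time_s: 8.6
ee_pos: [0.5841, 0.3187, 0.0934]
eef_rot: [-3.141, -0.0, 0.001]
force: [-8.1, -3.9, 14.7]
grip_width: 0.0656
```

Call:
drive_tool(increments=[[[0,0,0],[0,0,-0.8],1],[[0,0,0],[0,0,0],1],[[0,0,0],[0,0,0],1],[[0,0,0],[0,0,0],1],[[0,0,0],[0,0,-20],1],[[0,0,0],[0,0,-50],1],[[0,0,0],[0,0,-40],1],[[0,0,0],[0,0,-15],1],[[0,0,0],[0,0,0],1]])

```text
time_s: 9.72
ee_pos: [0.5843, 0.3188, 0.2182]
eef_rot: [-3.141, -0.001, 0.0]
force: [-0.3, 0.7, -0.5]
grip_width: 0.0939
```

Run:
```python
from h import *
im,c=snap('wrist','w3'); print(proj(c,[[.5846,.3184,.065],[.5841,.3187,.105]]))
```

```text
[[322.0967475  193.01683058]
 [321.60269862 203.84908612]]
```

View pics/w3.png

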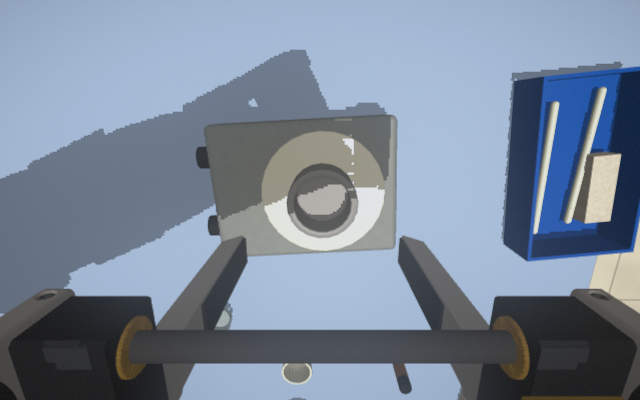

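The carrier stands upright near the middle of the plate: rim about (323,201), plate about (323,190). Next, the insert.

Call:
drive_tool(increments=[[[0,0,0],[-2,22,0],1],[[0,0,0],[-4,44,0],1],[[0,0,0],[-5,52,0],1],[[0,0,0],[-5,52,0],1],[[0,0,0],[-5,52,0],1],[[0,0,0],[-5,52,0],1],[[0,0,0],[-4,44,0],1],[[0,0,0],[-3,32,0],1],[[0,0,0],[-1.8,19.8,0],1],[[0,0,0],[0,0,30],1],[[0,0,0],[0,0,50],1],[[0,0,0],[0,0,50],1],[[0,0,0],[0,0,25],1],[[0,0,0],[0,0,10],1],[[0,0,0],[0,0,0],1]], squeeze=8)

```text
time_s: 11.65
ee_pos: [0.5495, -0.0509, 0.0523]
eef_rot: [-3.141, 0.001, 0.001]
force: [0.5, 0.7, -0.1]
grip_width: 0.0941
```

Run:
```python
from h import *
im,c=snap('wrist','w4'); print(proj(c,[[.5495,-.051,.062]]))
```

```text
[[321.88413319 269.65767997]]
```

View pics/w4.png

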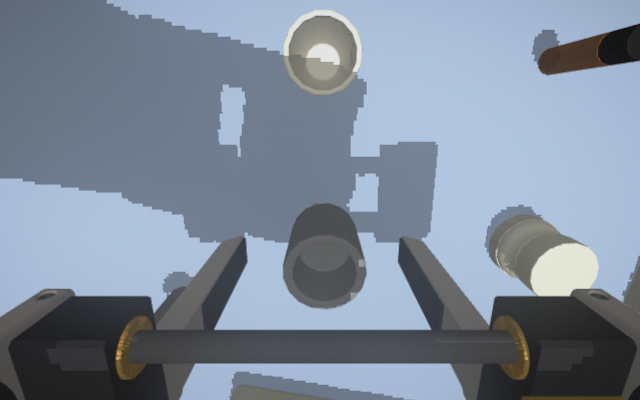

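The insert rim is centred between the fingers at about (324.5,267). Double grip, then lift.

Call:
drive_tool(increments=[[[0,0,0],[0,0,0],0.4],[[0,0,0],[0,0,0],0.4],[[0,0,0],[0,0,0],0.4],[[0,0,0],[0,0,0],0.4],[[0,0,0],[0,0,0],0.4],[[0,0,0],[0,0,0],0.4],[[0,0,0],[0,0,0],0.9],[[0,0,0],[0,0,0],0.9],[[0,0,0],[0,0,0],0.9]])

```text
time_s: 12.82
ee_pos: [0.5495, -0.0511, 0.0525]
eef_rot: [-3.142, 0.0, 0.001]
force: [-0.1, 0.6, -0.1]
grip_width: 0.0716
```

Call:
drive_tool(increments=[[[0,0,-10],[0,0,0],0.9],[[0,0,-10],[0,0,0],0.9],[[0,0,-10],[0,0,0],0.9],[[0,0,-10],[0,0,0],0.9],[[0,0,-10],[0,0,0],0.9],[[0,0,-10],[0,0,0],0.9],[[0,0,-10],[0,0,0],0.9],[[0,0,-10],[0,0,0],0.9],[[0,0,-10],[0,0,0],0.9],[[0,0,0],[0,0,0],0.4],[[0,0,0],[0,0,0],0.4],[[0,0,0],[0,0,0],0.4],[[0,0,0],[0,0,0],0.4],[[0,0,0],[0,0,0],0.4],[[0,0,0],[0,0,0],0.4],[[0,0,0],[0,0,0],0.4]])

```text
time_s: 14.82
ee_pos: [0.5496, -0.0512, 0.0526]
eef_rot: [3.141, 0.0, 1.571]
force: [0.2, -1.5, 0.8]
grip_width: 0.0465
```

Call:
drive_tool(increments=[[[0,0,0],[0,0,-5],0.4],[[0,0,0],[0,0,-20],0.4],[[0,0,0],[0,0,-40],0.4],[[0,0,0],[0,0,-50],0.4],[[0,0,0],[0,0,-40],0.4],[[0,0,0],[0,0,-20],0.4],[[0,0,0],[0,0,-5],0.4],[[0,0,0],[22,2,0],0.4],[[0,0,0],[44,4,0],0.4],[[0,0,0],[52,5,0],0.4],[[0,0,0],[52,5,0],0.4],[[0,0,0],[52,5,0],0.4],[[0,0,0],[52,5,0],0.4],[[0,0,0],[44,4,0],0.4],[[0,0,0],[33,3,0],0.4],[[0,0,0],[18.9,1.5,0],0.4],[[0,0,0],[0,0,0],0.4],[[0,0,0],[0,0,0],0.4]], squeeze=20)

```text
time_s: 17.08
ee_pos: [0.584, 0.3176, 0.2324]
eef_rot: [-3.141, 0.0, 1.57]
force: [0.6, -0.2, -1.3]
grip_width: 0.0462
```

Run:
```python
from h import *
im,c=snap('wrist','w5'); e=ctrl.get_obs()['ee_pos'];print(proj(c,[[e[0],e[1],e[2]+.009],[.5841,.3187,.105]]))
im,c=snap('side','s5')
cv2.imwrite('pics/s5z.png',cv2.resize(im[0:200,180:420,::-1],None,fx=3,fy=3))
```

```text
[[324.04359667 270.43142204]
 [324.58776355 200.40544192]]
```

View pics/w5.png

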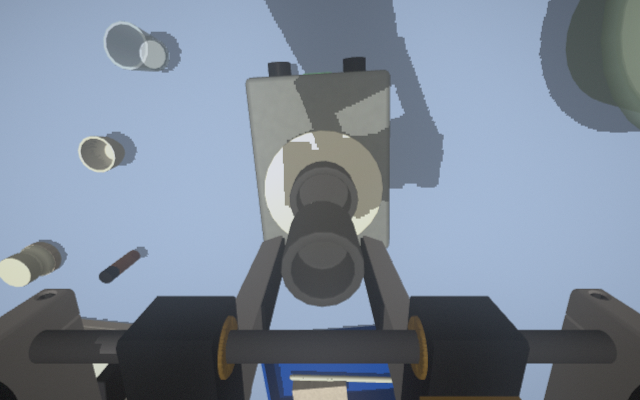

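View pics/s5z.png

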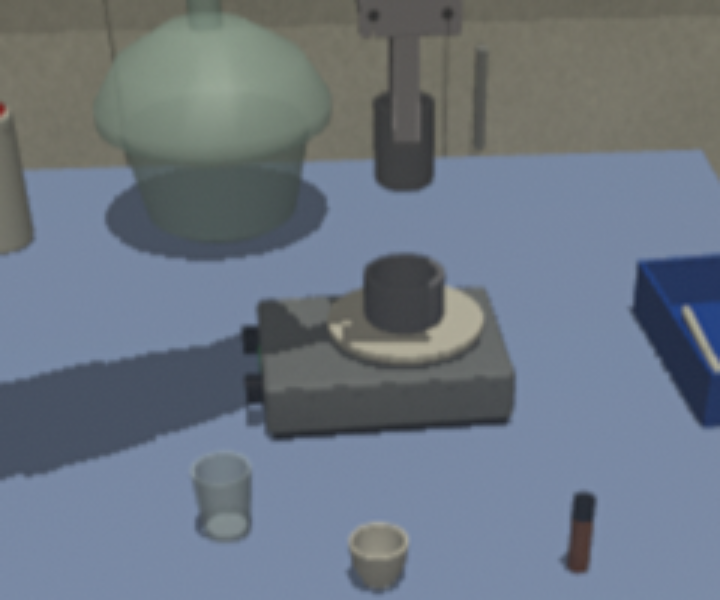

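Both rims line up at about u=323 and the insert hangs upright. I'll lower it in, slowing at the rim.

Call:
drive_tool(increments=[[[0,0,0],[1.1,0.1,15],0.4],[[0,0,0],[0,0,30],0.4],[[0,0,0],[0,0,18],0.4],[[0,0,0],[0,0,6],0.4],[[0,0,0],[0,0,0],0.4],[[0,0,0],[0,0,5],0.4],[[0,0,0],[0,0,5],0.4],[[0,0,0],[0,0,5],0.4],[[0,0,0],[0,0,6],0.4],[[0,0,0],[0,0,6],0.4],[[0,0,0],[0,0,6],0.4],[[0,0,0],[0,0,2],0.4],[[0,0,0],[0,0,0],0.4]])

```text
time_s: 18.8
ee_pos: [0.5839, 0.3199, 0.1285]
eef_rot: [-3.141, 0.0, 1.571]
force: [0.5, -0.3, -2.3]
grip_width: 0.0466
```

Call:
drive_tool(increments=[[[0,0,0],[-1,0,1.5],0.4],[[0,0,0],[0,0,1],0.4],[[0,0,0],[0,0,0.7],0.4],[[0,0,0],[0,0,0],0.4]])

```text
time_s: 19.3
ee_pos: [0.584, 0.3189, 0.1256]
eef_rot: [3.141, -0.0, 1.571]
force: [0.1, -1.9, 0.2]
grip_width: 0.0466
```

Call:
drive_tool(increments=[[[0,0,0],[0,0,0.5],0.4],[[0,0,0],[0,0,0],0.55],[[0,0,0],[0,0,0],0.7],[[0,0,0],[0,0,0],0.8],[[0,0,0],[0,0,-10],0.8],[[0,0,0],[0,0,-40],0.8],[[0,0,0],[0,0,-40],0.8],[[0,0,0],[0,0,-20],0.8],[[0,0,0],[0,0,0],0.8]])

```text
time_s: 20.42
ee_pos: [0.5844, 0.3192, 0.237]
eef_rot: [3.138, -0.002, 1.571]
force: [-0.2, -0.6, -0.9]
grip_width: 0.0752
```

Run:
```python
from h import *
im,c=snap('wrist','w6'); e=ctrl.get_obs()['ee_pos'];print(proj(c,[[.584,.3189,.135],[.5841,.3187,.105]]))
im,c=snap('side','s6')
cv2.imwrite('pics/s6z.png',cv2.resize(im[0:200,180:420,::-1],None,fx=3,fy=3))
```

```text
[[323.07803868 207.49947662]
 [322.76656688 198.25923407]]
```

View pics/w6.png

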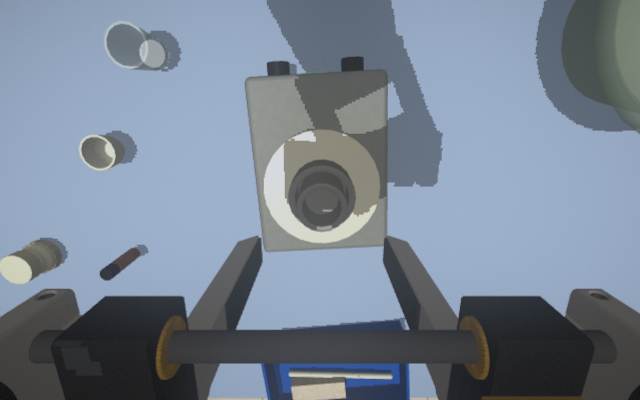

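View pics/s6z.png

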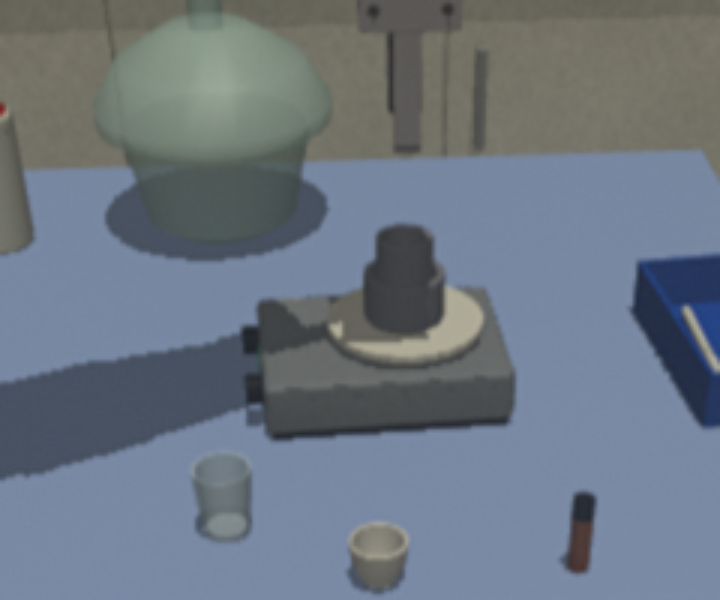

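The insert is upright in the carrier and about 30 mm proud. Next, the sleeve.

Call:
drive_tool(increments=[[[0,0,0],[-20,-6,0],0.8],[[0,0,0],[-42,-14,0],0.8],[[0,0,0],[-52,-17,0],0.8],[[0,0,0],[-52,-17,0],0.8],[[0,0,0],[-52,-17,0],0.8],[[0,0,0],[-52,-17,0],0.8],[[0,0,0],[-52,-17,0],0.8],[[0,0,0],[-48,-16,0],0.8],[[0,0,0],[-34,-11,0],0.8],[[0,0,0],[-22,-7.2,0],0.8],[[0,0,0],[0,0,30],0.8],[[0,0,0],[0,0,50],0.8],[[0,0,0],[0,0,50],0.8],[[0,0,0],[0,0,20],0.8],[[0,0,0],[0,0,0],0.8],[[0,0,0],[0,0,0],0.8]], squeeze=6)

```text
time_s: 22.52
ee_pos: [0.4452, -0.1072, 0.0855]
eef_rot: [3.141, 0.0, 1.571]
force: [-0.4, 0.8, 0.6]
grip_width: 0.0752
```

Run:
```python
from h import *
im,c=snap('wrist','w7'); print(proj(c,[[.4452,-.1068,.064]]))
```

```text
[[324.61557525 246.55121956]]
```

View pics/w7.png

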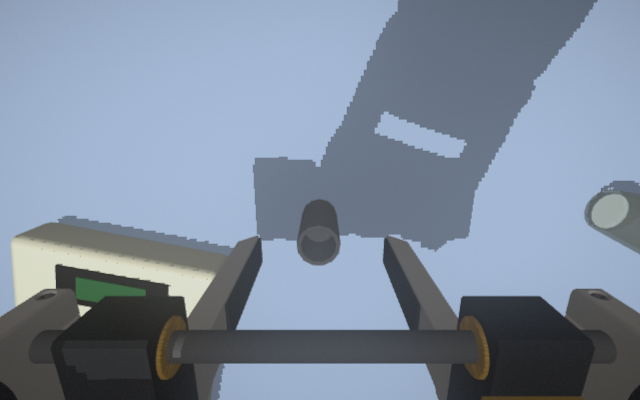

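The sleeve rim sits at (319,244), about 2 mm left of centre. I'll correct that, lower and double grip.

Call:
drive_tool(increments=[[[0,0,0],[-2.2,0,12],0.8],[[0,0,0],[0,0,13],0.8],[[0,0,0],[0,0,5.5],0.7],[[0,0,0],[0,0,0],0.6],[[0,0,0],[0,0,0],0.5],[[0,0,0],[0,0,0],0.4],[[0,0,0],[0,0,0],0.25],[[0,0,0],[0,0,0],0.25],[[0,0,0],[0,0,0],0.25],[[0,0,0],[0,0,0],0.25]])

```text
time_s: 23.82
ee_pos: [0.4451, -0.1094, 0.0545]
eef_rot: [3.141, 0.0, 1.571]
force: [0.4, 0.5, 2.7]
grip_width: 0.029
```

Call:
drive_tool(increments=[[[0,0,0],[0,0,0],0.25],[[0,0,0],[0,0,0],0.35],[[0,0,0],[0,0,0],0.45],[[0,0,0],[0,0,0],0.6],[[0,0,10],[0,0,0],0.6],[[0,0,10],[0,0,0],0.6],[[0,0,10],[0,0,0],0.6],[[0,0,10],[0,0,0],0.6],[[0,0,10],[0,0,0],0.6],[[0,0,10],[0,0,0],0.6],[[0,0,10],[0,0,0],0.6],[[0,0,10],[0,0,0],0.6],[[0,0,10],[0,0,0],0.6],[[0,0,0],[0,0,0],0.5],[[0,0,0],[0,0,0],0.4],[[0,0,0],[0,0,0],0.3],[[0,0,0],[0,0,0],0.2],[[0,0,0],[0,0,0],0.2],[[0,0,0],[0,0,0],0.2],[[0,0,0],[0,0,0],0.2]])

```text
time_s: 26.32
ee_pos: [0.445, -0.1093, 0.0543]
eef_rot: [-3.142, 0.0, 0.001]
force: [0.1, 0.3, -0.4]
grip_width: 0.0285
```

Run:
```python
from h import *
im,c=snap('wrist','w8'); e=ctrl.get_obs()['ee_pos'];print(proj(c,[[e[0],e[1],.064]]))
im,c=snap('side','s8')
cv2.imwrite('pics/s8z.png',cv2.resize(im[100:300,180:420,::-1],None,fx=3,fy=3))
```

```text
[[321.84969035 269.40901867]]
```

View pics/w8.png

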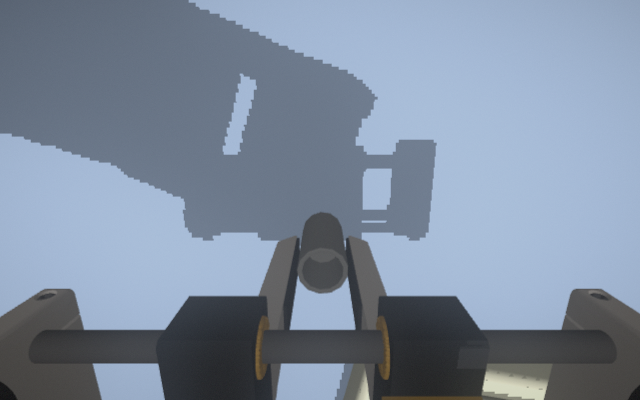

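View pics/s8z.png

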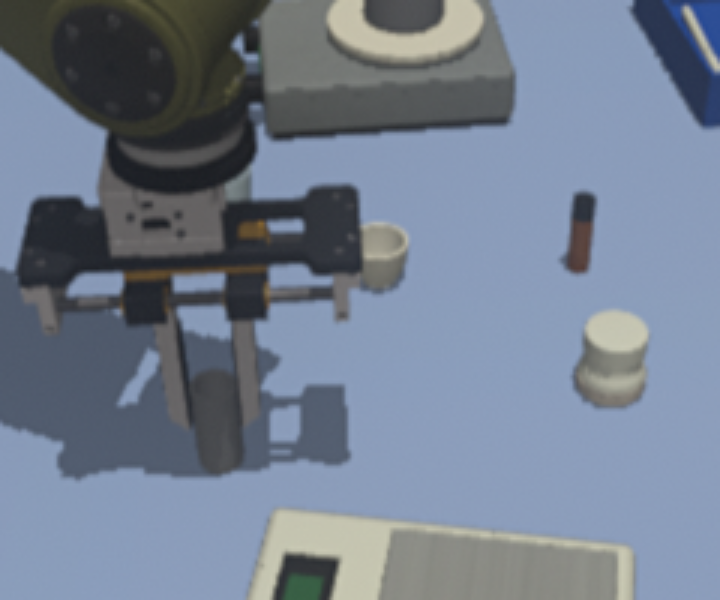

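Call:
drive_tool(increments=[[[0,0,0],[0,0,-5],0.2],[[0,0,0],[0,0,-20],0.2],[[0,0,0],[0,0,-40],0.2],[[0,0,0],[0,0,-50],0.2],[[0,0,0],[0,0,-45],0.2],[[0,0,0],[0,0,-30],0.2],[[0,0,0],[0,0,-15],0.2],[[0,0,0],[6,-20,0],0.2],[[0,0,0],[14,-42,0],0.2],[[0,0,0],[17,-52,0],0.2],[[0,0,0],[17,-52,0],0.2],[[0,0,0],[17,-52,0],0.2],[[0,0,0],[17,-52,0],0.2],[[0,0,0],[17,-52,0],0.2],[[0,0,0],[16,-50,0],0.2],[[0,0,0],[11,-34,0],0.2],[[0,0,0],[7,-22.2,0],0.2],[[0,0,0],[0,0,0],0.2],[[0,0,0],[0,0,0],0.2]], squeeze=15)

```text
time_s: 28.8
ee_pos: [0.5836, 0.3182, 0.2588]
eef_rot: [3.141, 0.001, 0.0]
force: [0.3, -0.1, -0.4]
grip_width: 0.0285
```

Run:
```python
from h import *
im,c=snap('wrist','w9'); e=ctrl.get_obs()['ee_pos'];print(e,proj(c,[[e[0],e[1],e[2]+.0095],[.584,.3189,.135]]))
im,c=snap('side','s9')
cv2.imwrite('pics/s9z.png',cv2.resize(im[0:200,180:420,::-1],None,fx=3,fy=3))
```

```text
[0.58366557 0.31804399 0.25913775] [[321.95421353 269.91638593]
 [322.48741185 199.71056793]]
```

View pics/w9.png

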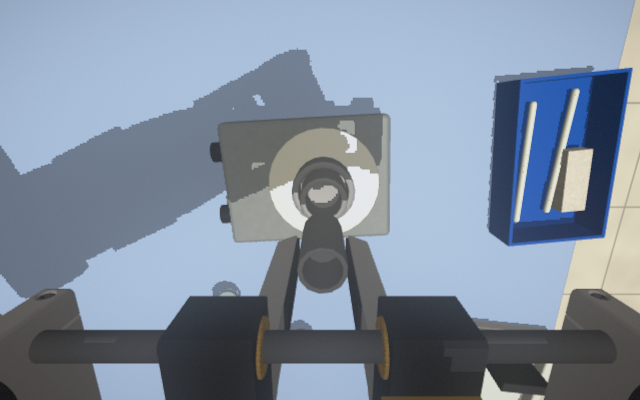

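View pics/s9z.png

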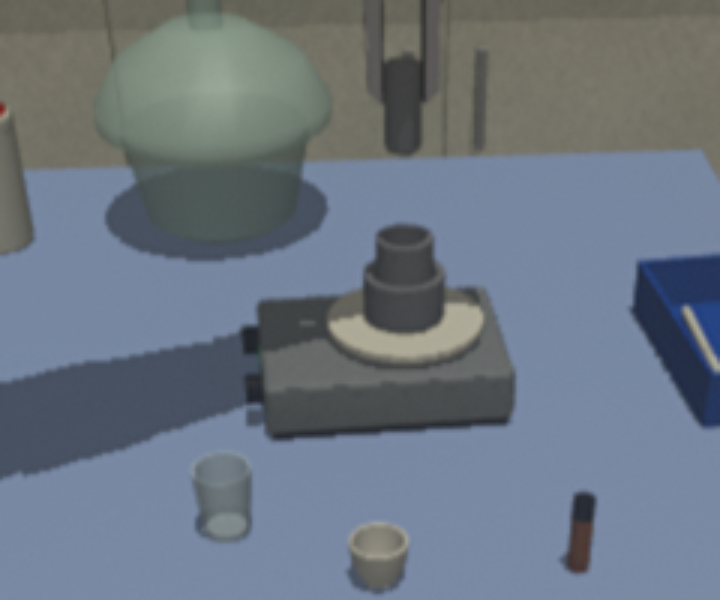

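Everything is aligned, so I'll lower the sleeve.

Call:
drive_tool(increments=[[[0,0,0],[0.3,-0.4,15],0.2],[[0,0,0],[0,0,28],0.2],[[0,0,0],[0,0,14],0.2],[[0,0,0],[0,0,5],0.2],[[0,0,0],[0,0,0],0.2],[[0,0,0],[0,0,0],0.2]])

```text
time_s: 29.65
ee_pos: [0.5843, 0.3195, 0.1983]
eef_rot: [-3.141, -0.001, 0.001]
force: [0.2, 0.6, -1.4]
grip_width: 0.0285
```

Call:
drive_tool(increments=[[[0,0,0],[-0.2,0.5,5],0.2],[[0,0,0],[0,0,5],0.2],[[0,0,0],[0,0,6],0.2],[[0,0,0],[0,0,7],0.2],[[0,0,0],[0,0,7],0.2],[[0,0,0],[0,0,6],0.2],[[0,0,0],[0,0,4],0.2],[[0,0,0],[0,0,1.5],0.2],[[0,0,0],[0,0,0],0.2],[[0,0,0],[0,0,0],0.2]])

```text
time_s: 30.9
ee_pos: [0.5839, 0.3189, 0.1561]
eef_rot: [-3.141, -0.0, 0.0]
force: [0.7, -0.5, 0.3]
grip_width: 0.0282
```

Call:
drive_tool(increments=[[[0,0,0],[0,0,0.8],0.2],[[0,0,0],[0,0,0.4],0.2],[[0,0,0],[0,0,0],0.3],[[0,0,0],[0,0,0],0.4],[[0,0,0],[0,0,0],0.5],[[0,0,0],[0,0,0],0.6],[[0,0,0],[0,0,0],0.6],[[0,0,0],[0,0,-10],0.6],[[0,0,0],[0,0,-40],0.6],[[0,0,0],[0,0,-40],0.6],[[0,0,0],[0,0,-15],0.6],[[0,0,0],[0,0,0],0.6]])

```text
time_s: 32.4
ee_pos: [0.584, 0.3188, 0.26]
eef_rot: [-3.141, -0.001, 0.001]
force: [-0.4, -0.2, -0.7]
grip_width: 0.0564
```

Run:
```python
from h import *
im,c=snap('wrist','w10'); e=ctrl.get_obs()['ee_pos'];print(e,proj(c,[[.584,.3189,.165]]))
im,c=snap('side','s10')
cv2.imwrite('pics/s10z.png',cv2.resize(im[0:200,180:420,::-1],None,fx=3,fy=3))
```

```text
[0.5836647  0.31874463 0.25859665] [[321.85151817 209.82912245]]
```

View pics/w10.png

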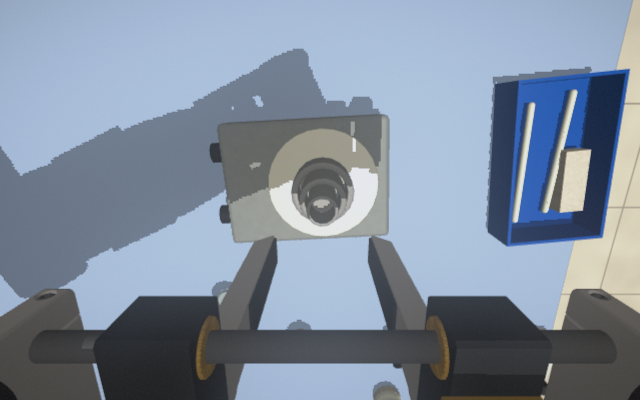

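View pics/s10z.png

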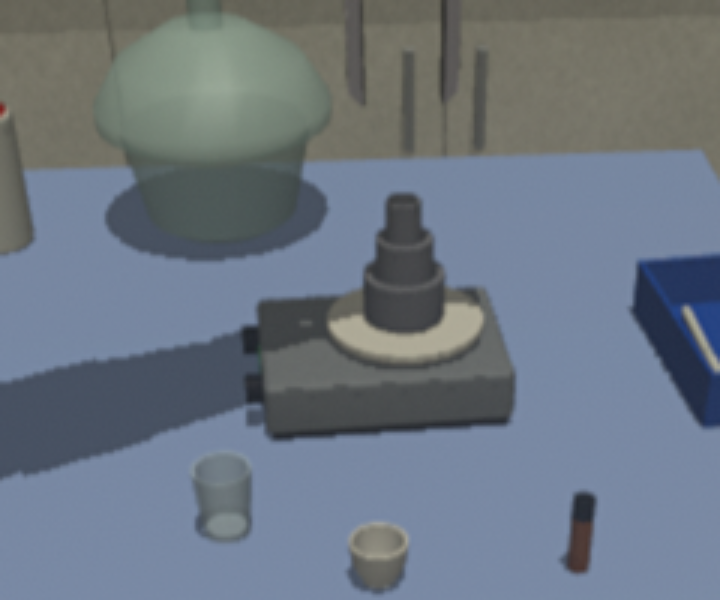

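The sleeve is seated and upright. Next, the vial: I'll approach above it and look first.

Call:
drive_tool(increments=[[[0,0,0],[8,20,0],0.6],[[0,0,0],[18,42,0],0.6],[[0,0,0],[20,50,0],0.6],[[0,0,0],[20,50,0],0.6],[[0,0,0],[18,44,0],0.6],[[0,0,0],[14,32,0],0.6],[[0,0,0],[9,20,0],0.6],[[0,0,0],[0,0,30],0.6],[[0,0,0],[0,0,50],0.6],[[0,0,0],[0,0,50],0.6],[[0,0,0],[0,0,25],0.6],[[0,0,0],[0,0,8],0.6],[[0,0,0],[0,0,0],0.6],[[0,0,0],[0,0,0],0.6]], squeeze=4)

```text
time_s: 34.25
ee_pos: [0.6916, 0.0609, 0.0982]
eef_rot: [-3.142, -0.002, 0.001]
force: [-0.7, 0.5, -0.1]
grip_width: 0.0568
```

Run:
```python
from h import *
im,c=snap('wrist','w11'); e=ctrl.get_obs()['ee_pos'];print(e,proj(c,[[.6909,.061,.062],[.6909,.061,0],[e[0],e[1],.062]]))
```

```text
[0.69152442 0.0609117  0.09811842] [[320.76057466 236.25437506]
 [320.88894822 208.58016383]
 [321.68748155 236.37508039]]
```

View pics/w11.png

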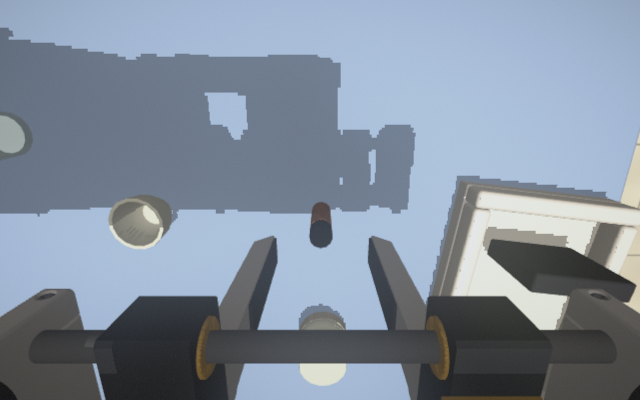

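The vial cap is at (320.5,234), about 1.5 mm off in x. I'll correct, lower and grip gently twice.

Call:
drive_tool(increments=[[[0,0,0],[-1.6,0,15],0.6],[[0,0,0],[0,0,20],0.6],[[0,0,0],[0,0,10],0.5],[[0,0,0],[0,0,0],0.4],[[0,0,0],[0,0,0],0.34],[[0,0,0],[0,0,0],0.28],[[0,0,0],[0,0,0],0.22],[[0,0,0],[0,0,0],0.17],[[0,0,0],[0,0,0],0.12],[[0,0,0],[0,0,0],0.12],[[0,0,0],[0,0,0],0.12]])

```text
time_s: 35.67
ee_pos: [0.6895, 0.0609, 0.0518]
eef_rot: [-3.142, -0.0, 0.001]
force: [-0.7, 0.0, 2.3]
grip_width: 0.0156
```

Run:
```python
from h import *
im,c=snap('wrist','w12'); e=ctrl.get_obs()['ee_pos'];print(e,proj(c,[[e[0],e[1],.062]]))
```

```text
[0.68948392 0.06090106 0.05182682] [[321.86632308 269.87370277]]
```

View pics/w12.png

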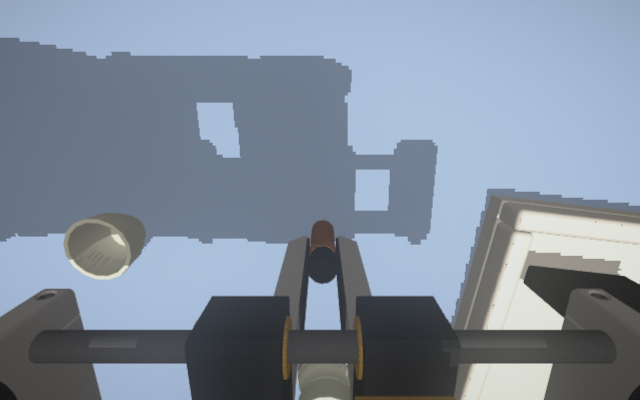

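Call:
drive_tool(increments=[[[0,0,0],[0,0,0],0.2],[[0,0,0],[0,0,0],0.3],[[0,0,0],[0,0,0],0.4],[[0,0,-10],[0,0,0],0.45],[[0,0,-10],[0,0,0],0.45],[[0,0,-10],[0,0,0],0.45],[[0,0,-10],[0,0,0],0.45],[[0,0,-10],[0,0,0],0.45],[[0,0,-10],[0,0,0],0.45],[[0,0,-10],[0,0,0],0.45],[[0,0,-10],[0,0,0],0.45],[[0,0,-10],[0,0,0],0.45],[[0,0,0],[0,0,0],0.34],[[0,0,0],[0,0,0],0.28],[[0,0,0],[0,0,0],0.22],[[0,0,0],[0,0,0],0.17],[[0,0,0],[0,0,0],0.12],[[0,0,0],[0,0,0],0.1],[[0,0,0],[0,0,0],0.1],[[0,0,0],[0,0,0],0.1]])

```text
time_s: 38.22
ee_pos: [0.6894, 0.0609, 0.0517]
eef_rot: [-3.142, 0.0, 1.571]
force: [-0.3, 0.0, 0.3]
grip_width: 0.0157
```

Run:
```python
from h import *
im,c=snap('wrist','w13'); e=ctrl.get_obs()['ee_pos'];print(e,proj(c,[[e[0],e[1],.062]]))
im,c=snap('side','s13')
cv2.imwrite('pics/s13z.png',cv2.resize(im[50:250,280:520,::-1],None,fx=3,fy=3))
```

```text
[0.68936816 0.06089275 0.05163484] [[324.25186515 271.32135224]]
```

View pics/w13.png

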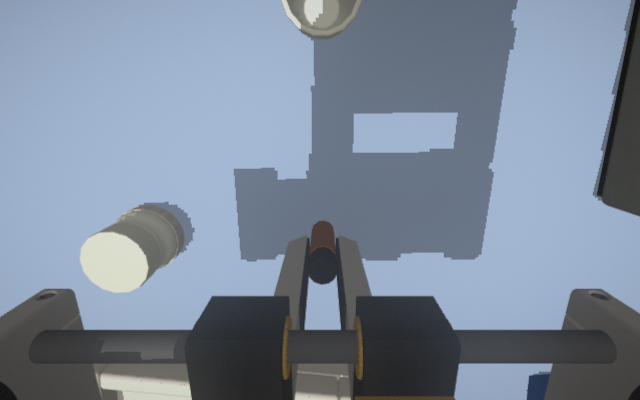

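View pics/s13z.png

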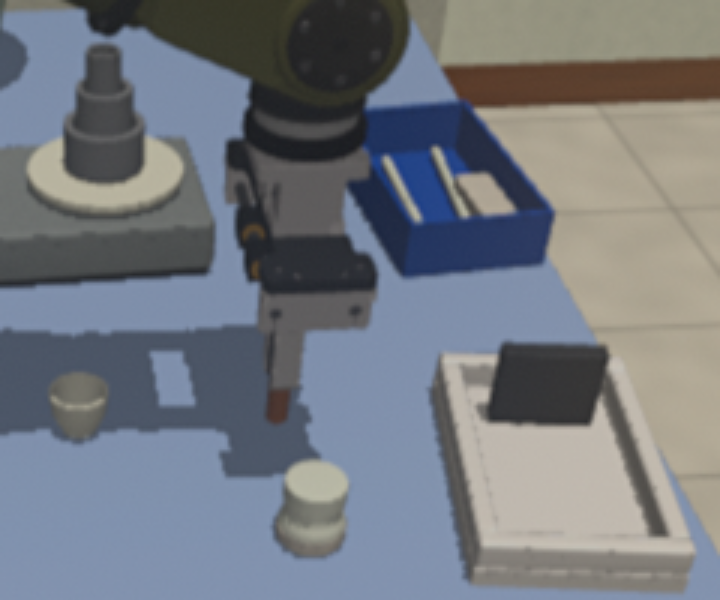

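Call:
drive_tool(increments=[[[0,0,0],[0,0,-5],0.1],[[0,0,0],[0,0,-20],0.1],[[0,0,0],[0,0,-40],0.1],[[0,0,0],[0,0,-50],0.1],[[0,0,0],[0,0,-50],0.1],[[0,0,0],[0,0,-40],0.1],[[0,0,0],[0,0,-20],0.1],[[0,0,0],[0,0,-5],0.1],[[0,0,0],[20,-8,0],0.1],[[0,0,0],[40,-17,0],0.1],[[0,0,0],[46,-19,0],0.1],[[0,0,0],[46,-19,0],0.1],[[0,0,0],[46,-18,0],0.1],[[0,0,0],[36,-14,0],0.1],[[0,0,0],[24,-10.4,0],0.1],[[0,0,0],[0,0,0],0.1],[[0,0,0],[0,0,0],0.1],[[0,0,0],[0,0,0],0.1]], squeeze=10)

```text
time_s: 40.58
ee_pos: [0.5841, 0.3181, 0.2815]
eef_rot: [-3.141, 0.0, 1.57]
force: [1.1, 0.7, -0.6]
grip_width: 0.0156
```

Run:
```python
from h import *
im,c=snap('wrist','w14'); e=ctrl.get_obs()['ee_pos'];print(e,proj(c,[[e[0],e[1],e[2]+.0103],[.584,.3189,.165]]))
cv2.imwrite('pics/w14z.png',cv2.resize(im[150:300,220:420,::-1],None,fx=4,fy=4,interpolation=2))
im,c=snap('side','s14')
cv2.imwrite('pics/s14z.png',cv2.resize(im[0:200,180:420,::-1],None,fx=3,fy=3))
```

```text
[0.58412796 0.31808487 0.28150716] [[324.24150217 271.44731583]
 [324.41764992 203.48879299]]
```

View pics/w14z.png

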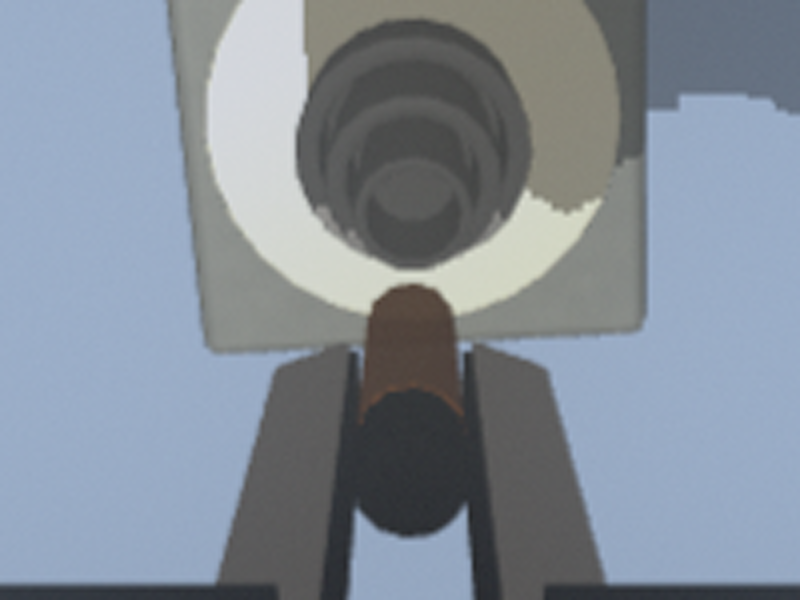

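View pics/s14z.png

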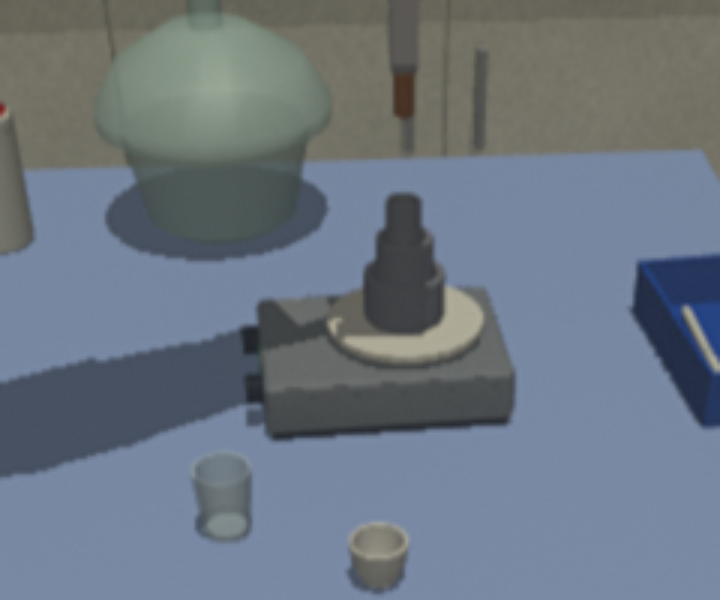

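The vial and the sleeve bore share the same column and the vial is upright. I'll lower it.

Call:
drive_tool(increments=[[[0,0,0],[0.4,0,15],0.1],[[0,0,0],[0,0,26],0.1],[[0,0,0],[0,0,14],0.1],[[0,0,0],[0,0,4],0.1],[[0,0,0],[0,0,0],0.1],[[0,0,0],[0,0,0],0.1]])

```text
time_s: 41.42
ee_pos: [0.5841, 0.3193, 0.2235]
eef_rot: [3.14, -0.001, 1.571]
force: [-0.1, -0.1, 0.0]
grip_width: 0.0158
```

Run:
```python
from h import *
im,c=snap('wrist','w15'); e=ctrl.get_obs()['ee_pos'];print(e)
cv2.imwrite('pics/w15z.png',cv2.resize(im[150:300,220:420,::-1],None,fx=4,fy=4,interpolation=2))
```

```text
[0.58404757 0.3193213  0.22342196]
```

View pics/w15z.png

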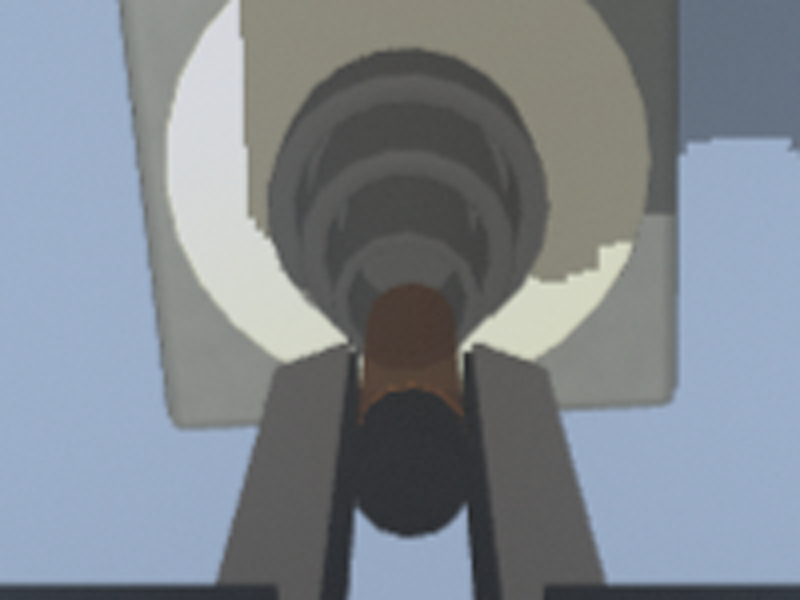

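Call:
drive_tool(increments=[[[0,0,0],[-0.5,0,3],0.1],[[0,0,0],[0,0,5],0.1],[[0,0,0],[0,0,6],0.1],[[0,0,0],[0,0,7],0.1],[[0,0,0],[0,0,7],0.1],[[0,0,0],[0,0,5],0.1],[[0,0,0],[0,0,3],0.1],[[0,0,0],[0,0,1.5],0.1],[[0,0,0],[0,0,0],0.1],[[0,0,0],[0,0,0],0.1]])

```text
time_s: 42.72
ee_pos: [0.5839, 0.3188, 0.1854]
eef_rot: [3.141, -0.0, 1.571]
force: [-0.9, 0.0, -0.5]
grip_width: 0.0155
```

Call:
drive_tool(increments=[[[0,0,0],[0,0,0.7],0.1],[[0,0,0],[0,0,0.3],0.1],[[0,0,0],[0,0,0],0.17],[[0,0,0],[0,0,0],0.24],[[0,0,0],[0,0,0],0.32],[[0,0,0],[0,0,0],0.42],[[0,0,0],[0,0,0],0.5],[[0,0,0],[0,0,0],0.5],[[0,0,0],[0,0,-10],0.5],[[0,0,0],[0,0,-40],0.5],[[0,0,0],[0,0,-40],0.5],[[0,0,0],[0,0,-15],0.5],[[0,0,0],[0,0,0],0.5],[[0,0,0],[0,0,0],0.5]])

```text
time_s: 44.48
ee_pos: [0.5836, 0.3186, 0.2872]
eef_rot: [-3.139, 0.001, 1.571]
force: [0.3, -0.3, -0.2]
grip_width: 0.0471
```

Run:
```python
from h import *
im,c=snap('wrist','w16'); print(proj(c,[[.584,.3189,.195]]))
cv2.imwrite('pics/w16z.png',cv2.resize(im[120:270,220:420,::-1],None,fx=4,fy=4,interpolation=2))
im,c=snap('side','s16')
P=proj(c,[[.584,.3189,.195],[.584,.3189,.165]])
print(P)
cv2.imwrite('pics/s16z.png',cv2.resize(im[0:200,180:420,::-1],None,fx=3,fy=3))
snap('top','t16')
```

```text
[[324.08492179 212.45617226]]
[[315.01434118  52.9821949 ]
 [315.05197601  65.61413422]]
```

View pics/w16z.png

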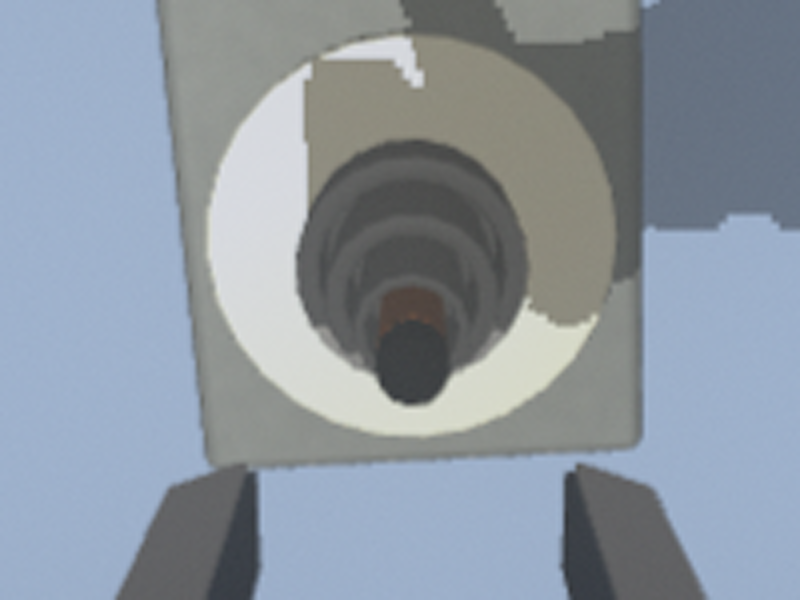

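View pics/s16z.png

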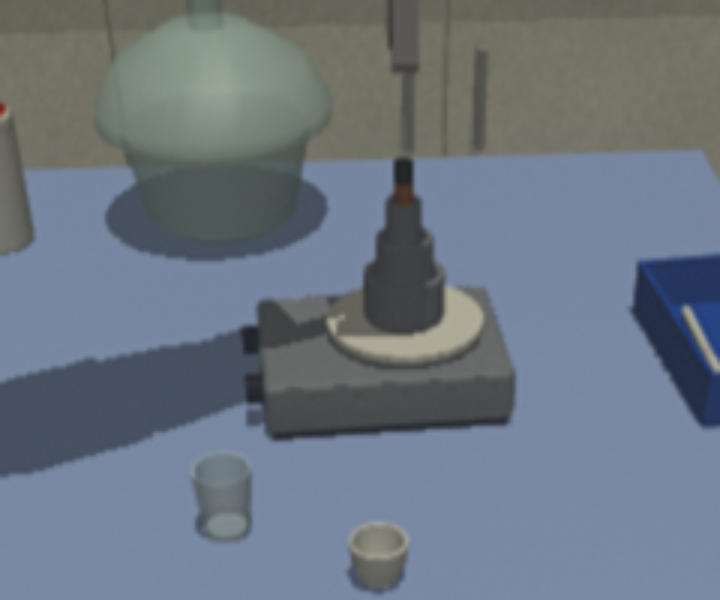

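View pics/t16.png

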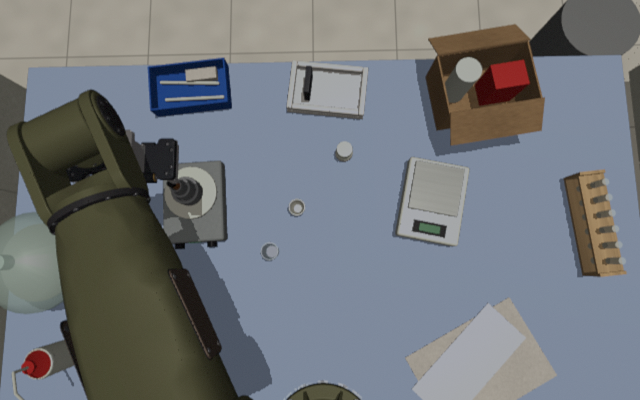

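The vial cap top is at (314.5,53) in the side view, exactly where it should be if fully seated. The stack is upright, and the beaker (271,252), crucible (297,208) and jar (344,151) haven't moved.

```bash
python3 -c "
from station import ctrl
print(ctrl.hand_in())"
```

```text
the job is handed in; nothing more can be done
None
```

The heating block is built on the hotplate and handed in at about 44.6 s of the 128 s allowed. The carrier, insert, sleeve and vial went on in that order. I gripped each one twice on the bench, a quarter turn apart, to centre it, then set it down at about (0.584, 0.319), the plate's centre, and let go.

The last pictures show all four parts nested and upright. The vial's cap top is within a pixel of where full depth puts it in the side view. The gripper was open and clear, about 75 mm above the vial. The beaker, jar and crucible are where they started.

No check failed. The wrist camera read up to about 3 px (2–3 mm) off the calibration, so I aligned the parts by the tool positions at grip and release. The hand-in gives no verdict.

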